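Pin the clamping bar of a gel casting stand

TASK

Lock the clamping bar of the gel casting stand shut: take the square-headed hitch pin from the rack, put it through the eye at the end of the bar, swing the bar down and feel for the hole in the arc rail underneath, then push the pin fully home through both, its collar down on the bar, and let go. Leave the other two fittings in the rack and do not disturb the beaker, bottle or gel comb.

Things in the scene. Friction and masses are not known exactly. Their poses are not given: they have to be found in the camera images.
- pin_head (a point): Centre of the square head (16 x 16 mm, 44 mm long, sides along own x and y) of the loose steel hitch pin, 70 g. Own z runs from nose to head. Underside of its 18 mm collar (4 mm thick) 26 mm below this point; then a round shank 12 mm across, 32 mm long, its last 7 mm tapering to an 8 mm nose 58 mm below this point. Starts upright in a rack hole, head up.
- rack: Fixed white block 210 x 55 x 40 mm (own x, y, z), origin under its centre; 14 mm holes at own x = -70, 0, +70 mm. One fitting in each, in changing order, collar or head on the block's top: the hitch pin (square head, reaches 88 mm above the bench), a screw with a round head 28 mm across (to 62 mm) and a wing screw, flat head 34 x 8 mm (to 70 mm).
- stand: Gel casting stand, fixed, origin under the centre of its 225 x 300 mm base, own z up. Its board (260 mm up the slope, 300 mm wide, top edge 150 mm above the bench) slopes 30 degrees and faces own -x, towards the robot. The clamping bar swings over it and over a glass cassette, about a pivot square to the board near the own +y edge.
- eye (a point): Centre of the 14 mm round through hole in the eye (34 x 32 mm, 14 mm thick) at the aluminium bar's end, level with the bar's top face. Own z points out along the hole's axis, square to the board: 30 degrees off vertical, leaning towards the robot. Own y points along the bar; the pivot axis, parallel to z, is 170 mm that way. Own x is the way the eye moves as the bar opens, up the slope.
- rail_mid (a point): Middle of the rail's search range: a point fixed to the stand, axes as the stand's, on the flat top of the aluminium arc rail (34 mm wide, 18 mm thick, radius 170 mm about the pivot), below the eye's centre at bar angle 0. All along the swing the rail's top lies 2 mm under the eye's underside, 16 mm under point eye, so a nose pressed on it stops there. See also pin.
- pin: The hitch pin, origin at its nose. The rail has one 14 mm through hole at the pivot radius, in line with the eye at an unreported bar angle from -0.13 to +0.13 rad: feel for it with the nose, which goes deeper there. The rail is clamped and slips only above about 15 N sideways. Fully home, the collar lies on the bar and the nose is 2 mm short of the board.
- bar (a joint): Angle of the clamping bar about its pivot, rad. 0: square across the board, middle of the closed range; it grows as the eye swings up the slope. Stops at -0.20 and +0.60. A stiff pivot: it stays where it is left; about 1.5 N at the eye moves it.
- beaker: Clear plastic beaker 100 mm across, 130 mm high, origin under its centre; bystander.
- bottle: White bottle 66 mm across, 160 mm high, origin under its centre; bystander.
- comb: White gel comb 110 mm long, 6 mm thick, lying flat, origin under its back; bystander.
- screw_head (a point): Centre of the round head of the levelling screw, standing in the rack; not to be taken.
- wing_head (a point): Centre of the flat wing head of the wing screw, standing in the rack; not to be taken.

How it is judged:
By the outcome, as a careful person would: the job done as asked, in the order asked, and still so for the second after the job is handed in, with the robot touching nothing.
It also fails if it takes over 67 s, if anything falls off the work surface, if the arm or the gripper's body presses on something with over 40 N, if the wrist force passes 120 N, or if a joint passes its speed limit or range.

ROBOT

A 6-joint arm with a two-finger parallel gripper is mounted at the origin on the work surface. World frame = base frame: x ahead of the robot, y to its left, z up, the work surface at z = 0. Lengths are in m, angles in rad, forces in N, time in s.
With the tool pointing down it reaches from about 0.35 to 0.975 m from the base axis. Payload 4.9 kg.
Tool frame: the origin (TCP) lies midway between the tips of the shut fingers; the grasp point (between the pads) lies hold_point_z behind it (hold_point_z is the distance from the TCP to the grasp point, in m); z points along the fingers, y is the line along which they close (so a half turn about z gives the same grasp; the last joint's range is limited). The gripper opens to 85 mm and grips with 20 to 120 N. Pads are 22 mm wide; open, the fingers measure 114 mm over their backs; the gripper's body (76 mm by 85 mm) begins 54 mm behind the grasp point. The pads swing forward as they close: fully open they stand 13 mm farther back than shut.
Start: joints at [0.989, 0.053, 1.613, -0, 1.476, -0.119], TCP at [0.279, 0.559, 0.231] pointing down, gripper open.
Joint ranges: [-3.01, 3.01], [-1.01, 2.22], [0.06, 2.58], [-1.02, 4.17], [0.09, 2.62], [-3.14, 3.14]. Speed limits (rad/s): [2.57, 2.57, 3.14, 3.14, 3.14, 3.14].

INTERFACE

Orientations are given as a unit quaternion [x, y, z, w].
In Python, from bench import * gives the robot as it stands.
- The arm moves only by the tool move_arm, never from a script. Its argument "moves" is a list of rows, each a list of 2 entries, a list of its own where there are three numbers: the shift along the tool's x, y, z in cm, then the turn about the tool's z in degrees. A call has 1 to 20 rows; each row shifts and turns the commanded pose from where the row before left it, along the tool's axes as they then stand; what a row does not reach is not made up. A row lasts 1/8 s, in which the tool goes at most 62.5 mm and 10.7 degrees, less where a joint would pass 70% of its speed; a pose out of reach is approached as far as the arm can. A call is refused whole if a number of a shift passes 6.25 or a number of a turn 10.7, either way. A call with a gripper value outside its range is refused whole. "jaw" is the gripper's target within -1 to 1 (shut at 1, half-way at 0, fully open at -1), set as the call begins (left out, the last holds). The fingers move at their own pace and stop on an object; the grip force is fixed at half the most. Time passes only in rows, so rows that do not move let the fingers close. It gives the time, the measured TCP pose, the force, the opening and the grip force at its end, in the units of the state.
- read_state(): the state, without advancing time (a new reading comes with each control period).
- grab_frame(name): name is "scene" or "top"; returns the picture (480x640x3 uint8, red, green, blue); there is no depth.
- camera_info(name): a dict with "fov_y" (degrees; the focal length in pixels is half the picture's height over the tangent of half this angle, whatever the lens; pixels are square), "cx", "cy" (the principal point, pixels), "extrinsics" (4x4, takes a point from camera to world coordinates). Camera axes: x right, y up, looking along -z (the intrinsics and any distortion apply to the point x, -y, -z); pixel columns grow to the right and rows downward; lengths in m; the calibration is good to about 2 mm. A picture is of the moment at which its call begins. camera_info takes no time and is no camera call.
- hand_in(): hands the job in; it is judged then, once.
The state is a dict: "time": time; "joint_pos": joint angles; "qvel": joint speeds; "joint_torque": joint torques, N m; "eef_pos": TCP position; "tcp_rot": TCP orientation; "ft_force": force on the tool from outside, world axes, zero at the start; "wrist_torque": the same for the moment, N m; "width": finger opening in m; "gripper_force": force on a finger pad.
Only numpy, scipy, OpenCV 4.12 (cv2) and the standard library are available. Lean on these libraries where they do the work, as an engineer would, in place of code of your own. Each camera call takes 0.05 s, during which the arm holds its last target. There are 200 camera calls.

## Working session

There is one attempt and no reset: what is moved stays moved. The work goes in short steps, Python scripts to look and compute and a tool call to move; the robot and the scene stay as the last step left them, time stands still between calls to the robot, and variables do not carry over. Pictures are saved under pics/ and viewed, at most 10 in all, crops included, and the job is handed in when it is done.

Besides the shell and the picture viewer there is one more tool, called after "Emit:" as a command line: name --argument value ..., lists and objects as JSON in quotes. move_arm: Moves the arm, as the interface text tells. Its arguments: {"type":"object","properties":{"moves":{"type":"array","items":{"type":"array"}},"jaw":{"type":"number"}},"required":["moves"]}

```bash
mkdir -p pics; ls
python3 - <<'E'
from bench import *
import cv2
for n in("scene","top"):
    c=camera_info(n);print(n,c)
    cv2.imwrite(f"pics/{n}0.png",cv2.cvtColor(grab_frame(n),cv2.COLOR_RGB2BGR))
s=read_state();print(s)
try: print(hold_point_z)
except Exception as e: print(e)
E
```

```text
pics
scene {'fov_y': 56.46486937766947, 'cx': 309.7102174658784, 'cy': 241.39085480175603, 'extrinsics': array([[ 0.72100105, -0.38926503,  0.57326279,  0.99910037],
       [ 0.69293311,  0.40372936, -0.59736614, -0.47261138],
       [ 0.00109073,  0.82793438,  0.56082392,  0.51621718],
       [ 0.        ,  0.        ,  0.        ,  1.        ]])}
top {'fov_y': 56.71767521786312, 'cx': 320.2713877198746, 'cy': 241.94640781027934, 'extrinsics': array([[-0.00252959,  0.99505826, -0.09926058,  0.51652815],
       [-0.99998977, -0.0028894 , -0.00348133, -0.01679926],
       [-0.00375093,  0.09925076,  0.99505538,  1.00419515],
       [ 0.        ,  0.        ,  0.        ,  1.        ]])}
{'time': 0.1, 'joint_pos': array([ 9.89000899e-01,  5.33002627e-02,  1.61415641e+00, -2.15421336e-05,
        1.47597006e+00, -1.18984223e-01]), 'qvel': array([ 0.00140276, -0.00141679, -0.00333403,  0.00028724, -0.00142438,
        0.00031362]), 'joint_torque': array([ 4.19225137e-05, -3.94901419e+01, -3.71366787e+01, -1.29395589e-04,
        3.89557550e-03,  3.52295524e-05]), 'eef_pos': array([0.27872946, 0.55878484, 0.23018027]), 'tcp_rot': array([ 2.29344787e-01,  9.73344814e-01, -8.65001454e-04, -3.04717018e-04]), 'ft_force': array([ 0.52863155,  0.19970228, -0.00843505]), 'wrist_torque': array([-0.0193302 , -0.06569761, -0.01028985]), 'gripper_force': 0.0, 'width': 0.08542388375448329}
0.0187
```

View pics/scene0.png

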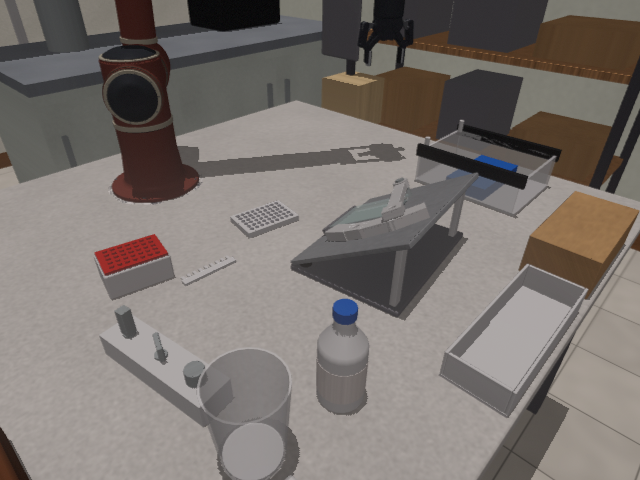

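View pics/top0.png

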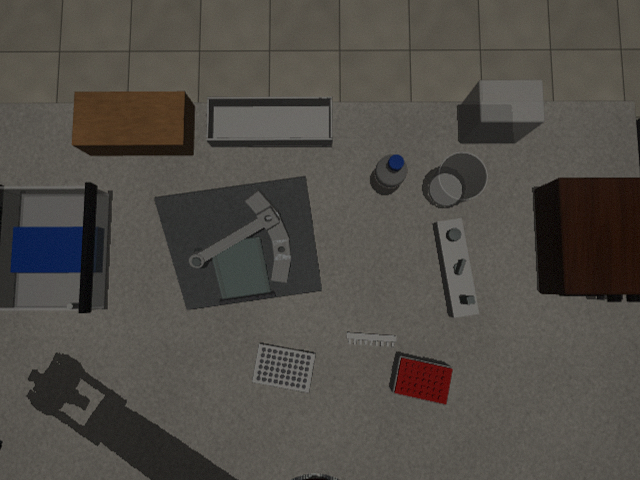

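The bar is open: in the top view its pivot is near (196,261) and its eye near (268,217). The rack runs from (455,225) to (465,310), with the hitch pin at (467,299). I'll zoom in on both views.

Run:
```python
import cv2,numpy as np
t=cv2.imread("pics/top0.png");s=cv2.imread("pics/scene0.png")
def z(i,x,y,w,h,k):return cv2.resize(i[y:y+h,x:x+w],None,fx=k,fy=k,interpolation=cv2.INTER_CUBIC)
a=z(t,150,170,180,145,4.4)
cv2.imwrite("pics/c1.png",cv2.convertScaleAbs(a,alpha=1.6))
b=np.hstack([z(t,425,210,65,115,5),z(s,90,290,90,115,5)])
cv2.imwrite("pics/c2.png",cv2.convertScaleAbs(b,alpha=1.3));print(a.shape,b.shape)
c=z(s,290,160,200,150,4);cv2.imwrite("pics/c3.png",c)
```

```text
(638, 792, 3) (575, 775, 3)
```

View pics/c1.png

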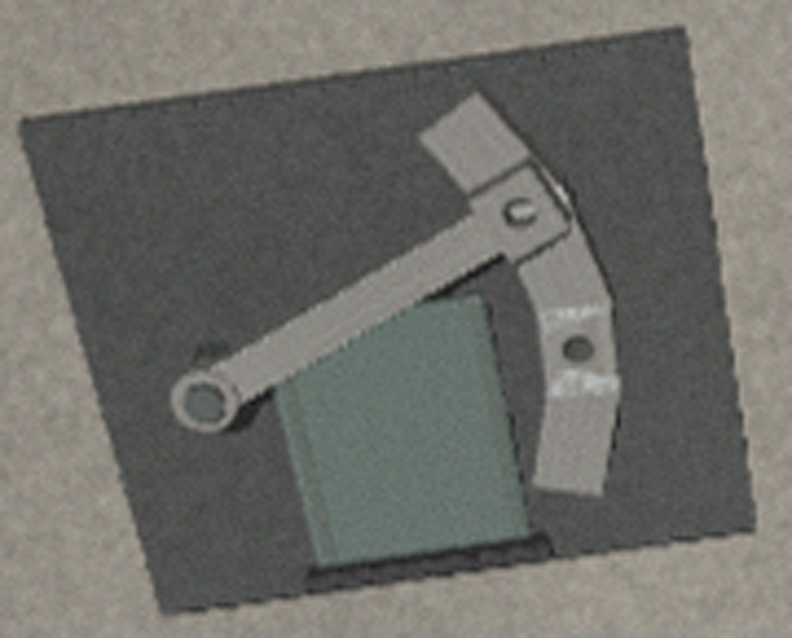

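View pics/c2.png

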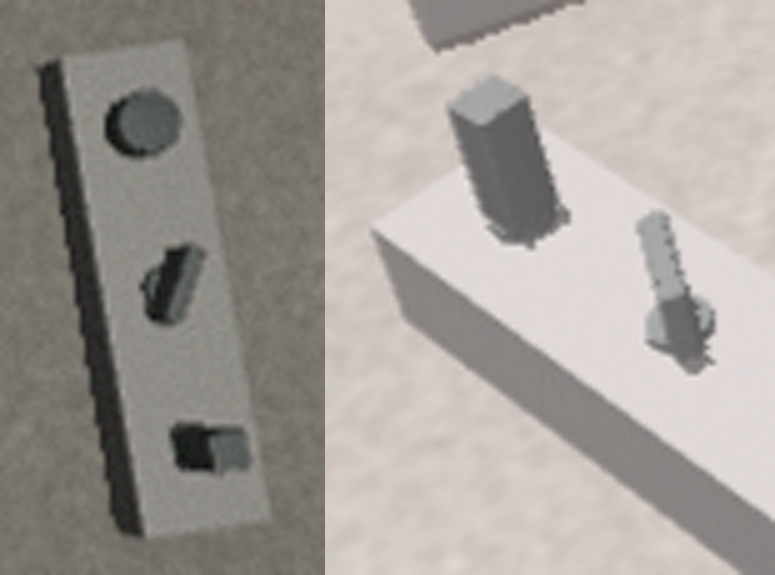

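View pics/c3.png

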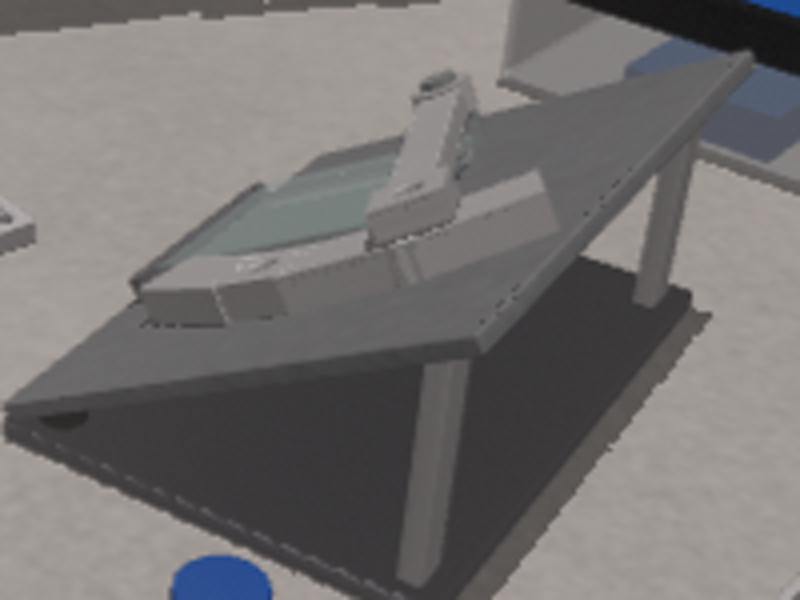

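Top view: the rail hole is visible at about (281.4,249.3), the eye at about (268.4,218) and the pivot at about (196.5,261.5). The square-headed pin is at the robot end of the rack, with its top at about (471,300) in the top view and (122.6,310.4) in the scene view. Next I'll fit the poses.

```bash
cat > h.py <<'E'
import numpy as np
from bench import *
from scipy.optimize import least_squares
from scipy.spatial.transform import Rotation as R
C={n:camera_info(n) for n in("scene","top")}
def proj(n,P):
    c=C[n];E=c["extrinsics"];p=(np.atleast_2d(P)-E[:3,3])@E[:3,:3]
    f=240/np.tan(np.radians(c["fov_y"]/2))
    return np.c_[c["cx"]+f*p[:,0]/-p[:,2],c["cy"]-f*p[:,1]/-p[:,2]]
def at_z(n,uv,z):
    c=C[n];E=c["extrinsics"];f=240/np.tan(np.radians(c["fov_y"]/2))
    d=E[:3,:3]@np.array([(uv[0]-c["cx"])/f,-(uv[1]-c["cy"])/f,-1]);o=E[:3,3]
    return o+d*(z-o[2])/d[2]
def tri(uv):
    g=at_z("top",uv["top"],.08)
    r=least_squares(lambda P:np.concatenate([proj(n,P)[0]-uv[n] for n in uv]),g);return r.x,r.fun
def T(p): # x,y,yaw -> function own->world
    Rz=R.from_euler("z",p[2]).as_matrix();return lambda P:np.atleast_2d(P)@Rz.T+[p[0],p[1],0]
def ray(n,uv):
    o=C[n]["extrinsics"][:3,3];d=at_z(n,uv,0)-o;return o,d
E
python3 - <<'E'
from h import *
k=lambda x,y,X,Y,s:np.array([X+(x+.5)/s-.5,Y+(y+.5)/s-.5])
bt=np.array([k(x,y,150,170,4.4) for x,y in((20,120),(685,27),(755,532),(163,612))])
bs=np.array([k(x,y,290,160,4) for x,y in((748,53),(480,340),(8,408))])
h=.13*np.cos(np.pi/6)
def corners(dx,dz=0):return np.array([[h,.15,.15],[h,-.15,.15],[-h,-.15,.02],[-h,.15,.02]])+[dx,0,dz]
f=lambda p:np.r_[(proj("top",T(p)(corners(0)))-bt).ravel()]
r=least_squares(f,[.5,.2,.1]);print("stand",r.x,r.fun.round(1))
print("scene resid",(proj("scene",T(r.x)(corners(0)))[[1,2]]-bs[1:]).round(1))
g=lambda p:np.r_[(proj("top",T(p)(corners(0)))-bt).ravel(),(proj("scene",T(p)(corners(0)))[[1,2]]-bs[1:]).ravel()]
r2=least_squares(g,r.x);print("both",r2.x,r2.fun.round(1))
S=r2.x
Rz=R.from_euler("z",S[2]).as_matrix();n=Rz@[-.5,0,.75**.5]
b0=T(S)([[0,0,.085]])[0]
def onplane(uv,hh,cam="top"):
    o,d=ray(cam,uv);t=(n@(b0-o)+hh)/(n@d);return o+t*d
eye=onplane(k(518,212,150,170,4.4),.034);hole=onplane(k(578,349,150,170,4.4),.018);piv=onplane(k(206,403,150,170,4.4),.036)
for a in("eye","hole","piv"):print(a,eval(a).round(4),(Rz.T@(eval(a)-b0)).round(4))
# in-plane coords
u=Rz@[.75**.5,0,.5];v=Rz@[0,1,0]
for a in("eye","hole","piv"):print(a,u@(eval(a)-piv),v@(eval(a)-piv),np.hypot(u@(eval(a)-piv),v@(eval(a)-piv)))
rt=np.array([k(x,y,425,210,5) for x,y in((62,58),(183,40),(270,518),(145,537))])
rc=np.array([[.105,.0275,.04],[.105,-.0275,.04],[-.105,-.0275,.04],[-.105,.0275,.04]])
q=least_squares(lambda p:(proj("top",T(p)(rc))-rt).ravel(),[.5,-.2,.1]);print("rack",q.x,q.fun.round(1))
print("rack holes",T(q.x)([[-.07,0,.04],[.07,0,.04]]).round(4))
pt=k(231,449,425,210,5);ps=k(488-325,102,90,290,5)
P,e=tri({"top":pt,"scene":ps});print("pin top",P.round(4),e.round(1),at_z("top",pt,.088))
print([at_z("scene",k(x-325,y,90,290,5),.088).round(4)[:2] for x,y in((447,107),(490,77),(528,100),(487,124))])
E
```

```text
stand [0.59979235 0.14766441 0.13475326] [-0.5 -0.   0.5  0.4  0.4 -0.5 -0.5  0.1]
scene resid [[-0.9 -1.5]
 [-2.3 -1.2]]
both [0.60096973 0.14776731 0.1369715 ] [-0.7 -0.4  0.3 -0.4  0.5 -1.2 -0.4 -0.3  0.2 -1.2 -1.8 -0.8]
eye [0.6496 0.0892 0.1474] [ 0.0401 -0.0647  0.0624]
hole [0.5931 0.0671 0.0949] [-0.0189 -0.0789  0.0099]
piv [0.5672 0.2347 0.1141] [-0.0215  0.0908  0.0291]
eye 0.07008360324389429 -0.15543359946046695 0.17050312397397432
hole -0.007280970722626445 -0.16961509766173172 0.1697712987800427
piv 0.0 0.0 0.0
rack [ 0.55793641 -0.3103792   0.14346705] [-0.3 -0.2  0.3 -0.2  0.2  0.2 -0.1  0.2]
rack holes [[ 0.4887 -0.3204  0.04  ]
 [ 0.6272 -0.3004  0.04  ]]
pin top [ 0.4896 -0.3202  0.0867] [-0.4 -0.2 -0.3 -0. ] [ 0.48913467 -0.32065748  0.088     ]
[array([ 0.4852, -0.3292]), array([ 0.4822, -0.3151]), array([ 0.4988, -0.3123]), array([ 0.4996, -0.3248])]
```

The measurements agree: both radii come out at 170 mm, the rail hole is near bar angle −0.043 rad, and the pin is at (0.489,−0.320). The tool can't tilt, so I'll grip the head, then lever the pin 30° in the jaws against the fixed rack hole. First I move above the pin.

Emit:
move_arm --moves '[[[0, 0, 0], -8.8], [[0, 0, 0], -8.8], [[0, 0, 0], -8.8], [[0, 0, 0], -8.7], [[-0.48, -5.63, 0.35], 0], [[-0.48, -5.63, 0.35], 0], [[-0.48, -5.63, 0.35], 0], [[-0.48, -5.63, 0.35], 0], [[-0.48, -5.63, 0.35], 0], [[-0.48, -5.63, 0.35], 0], [[-0.48, -5.63, 0.35], 0], [[-0.48, -5.63, 0.35], 0], [[-0.48, -5.63, 0.35], 0], [[-0.48, -5.63, 0.35], 0], [[-0.48, -5.63, 0.35], 0], [[-0.48, -5.63, 0.35], 0], [[-0.48, -5.63, 0.35], 0], [[-0.48, -5.63, 0.35], 0], [[-0.48, -5.63, 0.35], 0], [[-0.48, -5.63, 0.35], 0]]' --jaw -0.4

```text
time: 2.6
eef_pos: [0.4893, -0.3218, 0.1746]
tcp_rot: [-0.075, 0.997, 0.0, -0.0]
ft_force: [0.7, 0.0, 0.3]
width: 0.0597
gripper_force: 0.0
```

```bash
cat >> h.py <<'E'
def status(tgt=None):
    s=read_state();M=R.from_quat(s["tcp_rot"]).as_matrix();x=M[:,0]
    print("t %.2f"%s["time"],"tcp",s["eef_pos"].round(4),"yaw",np.degrees(np.arctan2(x[1],x[0])).round(2),"tilt",(M[:,2]).round(3),"F",s["ft_force"].round(1),"M",s["wrist_torque"].round(2),"w",s["width"].round(4),"g",s["gripper_force"].round(1),"q6",s["joint_pos"][5].round(2))
    if tgt is not None:print("delta tool cm",(100*M.T@(np.array(tgt)-s["eef_pos"])).round(2))
E
python3 -c "
from h import *
status([.489,-.3204,.0533])"
```

```text
Traceback (most recent call last):
  File "h.py", line 23, in status
    print("t %.2f"%s["time"],"tcp",s["eef_pos"].round(4),"yaw",np.degrees(np.arctan2(x[1],x[0])).round(2),"tilt",(M[:,2]).round(3),"F",s["ft_force"].round(1),"M",s["wrist_torque"].round(2),"w",s["width"].round(4),"g",s["gripper_force"].round(1),"q6",s["joint_pos"][5].round(2))
                                                                                                                                                                                                 ^^^^^^^^^^^^^^^^
AttributeError: 'float' object has no attribute 'round'
```

Emit:
move_arm --moves '[[[0, 0.14, 2], 0], [[0, 0, 3], 0], [[0, 0, 3], 0], [[0, 0, 2], 0], [[0, 0, 1.5], 0], [[0, 0, 0.6], 0], [[0, 0, 0], 0]]'

```text
time: 3.48
eef_pos: [0.4894, -0.3187, 0.0545]
tcp_rot: [-0.075, 0.997, -0.0, 0.0]
ft_force: [0.1, 0.7, 0.9]
width: 0.0597
gripper_force: 0.0
```

Emit:
move_arm --moves '[[[0, 0, 0], 0], [[0, 0, 0], 0], [[0, 0, 0], 0], [[0, 0, 0], 0], [[0, 0, 0], 0]]' --jaw 1

```text
time: 4.1
eef_pos: [0.4896, -0.319, 0.0552]
tcp_rot: [-0.075, 0.997, -0.0, 0.0]
ft_force: [0.7, 0.3, 5.3]
width: 0.0152
gripper_force: 58.7
```

```bash
sed -i 's/s\["width"\].round(4)/round(s["width"],4)/;s/s\["gripper_force"\].round(1)/round(s["gripper_force"],1)/' h.py
python3 -c "
from h import *
import cv2
status([.489,-.3204,.0533])
a=grab_frame('scene')[230:400,50:250]
cv2.imwrite('pics/g1.png',cv2.cvtColor(cv2.resize(a,None,fx=3,fy=3),cv2.COLOR_RGB2BGR))"
```

```text
t 4.10 tcp [ 0.4896 -0.319   0.0552] yaw -171.42 tilt [ 0.001 -0.001 -1.   ] F [0.7 0.3 5.3] M [0.08 0.12 0.  ] w 0.0152 g 58.7 q6 -2.43
delta tool cm [ 0.08 -0.13  0.19]
```

View pics/g1.png

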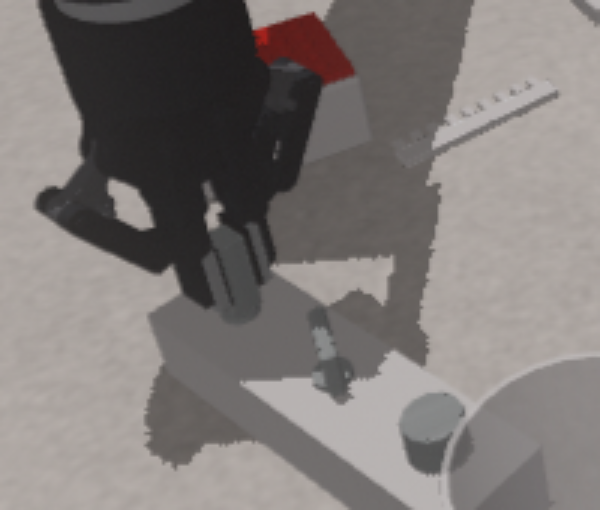

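Grip confirmed: 15 mm opening at 58.7 N on the square pin. I'll raise it until 7 mm of nose is left in the hole, then lever it along an arc.

Emit:
move_arm --moves '[[[0, 0, -0.6], 0], [[0, 0, -0.7], 0], [[0, 0, -0.7], 0], [[0, 0, -0.5], 0], [[0, 0, 0], 0], [[0, 0, 0], 0]]'

```text
time: 4.9
eef_pos: [0.4893, -0.3186, 0.0795]
tcp_rot: [-0.075, 0.997, -0.0, 0.0]
ft_force: [0.8, -1.1, 0.5]
width: 0.0149
gripper_force: 59.1
```

Emit:
move_arm --moves '[[[0.1, 0, 0], 0], [[0.25, 0, -0.01], 0], [[0.25, 0, -0.02], 0], [[0.25, 0, 0.01], 0], [[0.25, 0, 0.01], 0], [[0.25, 0, 0.03], 0], [[0.25, 0, 0.03], 0], [[0, 0, 0], 0]]'

```text
time: 5.9
eef_pos: [0.4759, -0.321, 0.0798]
tcp_rot: [-0.075, 0.997, -0.001, 0.003]
ft_force: [8.1, 0.5, -1.5]
width: 0.015
gripper_force: 58.7
```

```bash
python3 -c "
from h import *
import cv2
status()
a=grab_frame('scene')[230:400,50:250]
cv2.imwrite('pics/g2.png',cv2.cvtColor(cv2.resize(a,None,fx=4,fy=3.5),cv2.COLOR_RGB2BGR))"
```

```text
t 5.90 tcp [ 0.4759 -0.321   0.0798] yaw -171.45 tilt [ 0.007 -0.001 -1.   ] F [ 8.1  0.5 -1.5] M [-0.04 -1.8  -0.01] w 0.015 g 58.7 q6 -2.45
```

View pics/g2.png

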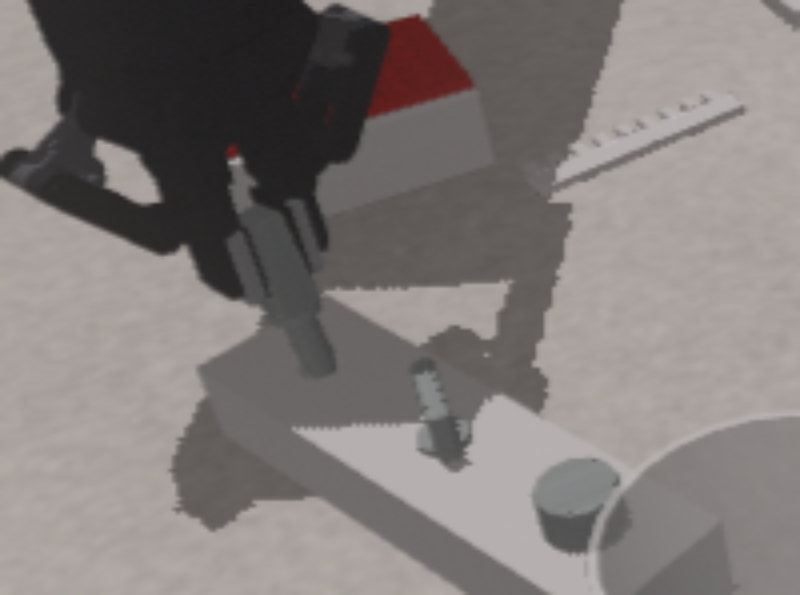

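The pin is pivoting in the grip, with only 8 N sideways. I'll continue to about 30°.

Emit:
move_arm --moves '[[[0.25, 0, 0.05], 0], [[0.25, 0, 0.05], 0], [[0.24, 0, 0.07], 0], [[0.24, 0, 0.07], 0], [[0.24, 0, 0.09], 0], [[0.24, 0, 0.09], 0], [[0.19, 0, 0.08], 0], [[0, 0, 0], 0], [[0, 0, 0], 0]]'

```text
time: 7.08
eef_pos: [0.4601, -0.3237, 0.076]
tcp_rot: [-0.075, 0.997, -0.001, 0.004]
ft_force: [6.6, 1.5, 3.6]
width: 0.0153
gripper_force: 59.8
```

```bash
python3 -c "
from h import *
status()"
```

```text
t 7.08 tcp [ 0.4601 -0.3237  0.076 ] yaw -171.45 tilt [ 0.008 -0.001 -1.   ] F [6.6 1.5 3.6] M [ 0.35 -1.59  0.08] w 0.0153 g 59.8 q6 -2.47
```

Emit:
move_arm --moves '[[[0.5, 0, -0.87], 0.7], [[0.5, 0, -0.87], 0], [[0, 0, -2.5], 0], [[0, 0, -2.5], 0], [[0, 0, -2.5], 0], [[0, 0, -2.5], 0], [[-1.72, 3.2, -0.16], 0], [[-1.72, 3.2, -0.16], 0], [[-1.72, 3.2, -0.16], 0], [[-1.72, 3.2, -0.16], 0], [[-1.72, 3.2, -0.16], 0], [[-1.72, 3.2, -0.16], 0], [[-1.72, 3.2, -0.16], 0], [[-1.72, 3.2, -0.16], 0], [[-1.72, 3.2, -0.16], 0], [[-1.72, 3.2, -0.16], 0], [[-1.72, 3.2, -0.16], 0], [[-1.72, 3.2, -0.16], 0], [[0, 0, 0], 0], [[0, 0, 0], 0]]'

```text
time: 9.57
eef_pos: [0.5981, 0.0832, 0.2097]
tcp_rot: [-0.069, 0.998, -0.0, -0.001]
ft_force: [1.1, 0.7, -1.4]
width: 0.0153
gripper_force: 59.1
```

```bash
python3 -c "
from h import *
import cv2
status([.602,.083,.212])
s=grab_frame('scene');t=grab_frame('top')
p=read_state()['eef_pos']
print(proj('scene',p),proj('top',p))
for n,f in(('scene',s),('top',t)):cv2.imwrite('pics/%s1.png'%n,cv2.cvtColor(f,cv2.COLOR_RGB2BGR))
def z(i,n,w,h,k):
    u,v=proj(n,p)[0].astype(int);x,y=u-w//2,v-h//2;print(n,x,y);return cv2.resize(i[y:y+h,x:x+w],None,fx=k,fy=k,interpolation=cv2.INTER_CUBIC)
a=np.hstack([z(s,'scene',100,140,4),cv2.convertScaleAbs(z(t,'top',100,140,4),alpha=1.5)])
cv2.imwrite('pics/g3.png',cv2.cvtColor(a,cv2.COLOR_RGB2BGR))"
```

```text
t 9.57 tcp [0.5981 0.0832 0.2097] yaw -172.11 tilt [-0.002 -0.001 -1.   ] F [ 1.1  0.7 -1.4] M [0.   0.02 0.02] w 0.0153 g 59.1 q6 -1.69
delta tool cm [-0.39 -0.07 -0.23]
[[367.95323019 164.17217361]] [[266.38438409 240.68601447]]
scene 317 94
top 216 170
```

View pics/g3.png

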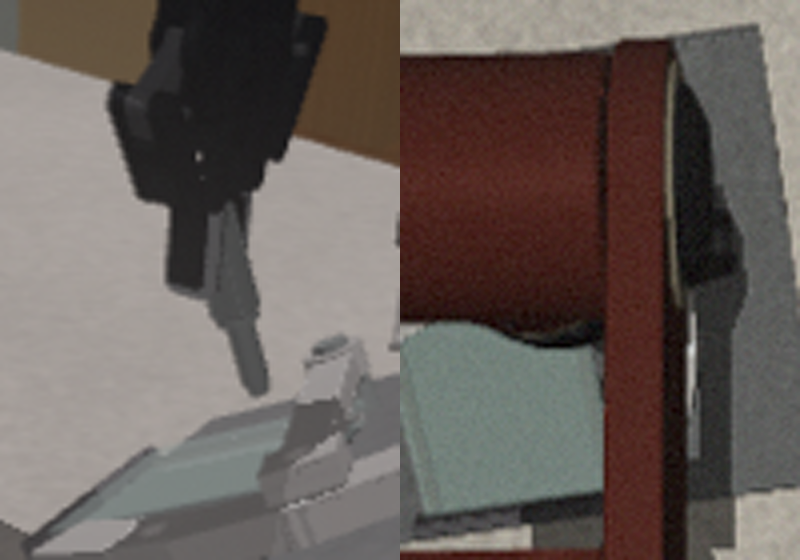

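The scene view shows the pin leaning as planned, with its nose at crop (258,390) and the open eye at crop (330,345), to the right of and below the nose. The arm hides it from the top camera. I'll measure the shank edges numerically, using the gripper's own plane as the constraint.

Run:
```python
from h import *
import cv2
g=cv2.imread("pics/scene1.png",0).astype(float)
mid=[];
for r in range(170,195):
    row=g[r,368:392]; print(r,row.astype(int))
s=read_state();M=R.from_quat(s["tcp_rot"]).as_matrix();p=s["eef_pos"]
def pl(u,v):
    o,d=ray("scene",(u,v));y=M[:,1];return M.T@(o+d*(y@(p-o))/(y@d)-p)*100
for c in((243,317),(258.5,388)):print(pl(317+c[0]/4-.4,94+c[1]/4-.4))
```

```text
170 [132  91  78  76  76  76  75  77  77  76  76  76  75  90 153 161 160 159
 158 160 161 161 162 163]
171 [163 108  78  76  77  76  76  76  77  81  78  75  75 108 154 161 160 159
 158 158 159 161 164 165]
172 [160 110  80  77  76  75  76  77  76  83  78  77  79  82 152 163 161 161
 161 160 159 160 162 164]
173 [160 135  96  80  77  75  73  74  74  73  82  82  82 120 157 162 162 161
 161 162 161 162 161 162]
174 [160 160 132  86  74  78  80  82  84  84  84  82  96 154 163 164 163 162
 161 162 161 161 161 161]
175 [159 159 159 108  81  81  80  82  84  83  84  79  91 152 162 162 161 161
 161 161 162 162 161 161]
176 [160 159 160 146 130 106  81  78  81  83  83  80  77 148 162 162 162 162
 161 160 160 159 159 159]
177 [162 161 162 162 161 131  85  76  80  83  83  81  79 111 156 163 162 163
 162 161 161 161 160 160]
178 [161 160 161 161 161 161 104  75  78  82  83  81  79 109 154 161 160 160
 160 162 163 163 162 162]
179 [160 160 160 159 160 160 114  79  78  81  83  82  80  76 146 159 159 159
 159 160 162 163 164 165]
180 [160 160 158 159 159 159 129  85  76  81  82  82  80  79 127 156 1
[... 874 characters left out ...]
162 162 163 164 162 160 106  76  79  82  82  81  79 127 154
 158 158 159 160 160 160]
190 [160 160 161 161 160 160 161 160 161 132  91  79  80  82  81  79 126 153
 157 158 157 158 160 162]
191 [159 160 161 159 157 157 159 159 160 160 133  90  79  82  81  83 130 155
 157 157 158 158 160 158]
192 [159 160 159 159 158 160 160 159 159 158 159 109  85  87  94 120 154 159
 159 159 158 158 157 142]
193 [160 161 164 163 161 161 161 160 160 157 156 144 129 127 154 158 157 159
 159 158 157 155 136 140]
194 [161 162 162 163 162 163 161 159 157 156 155 156 158 159 157 155 154 156
 138 132 121 108 105 129]
[-1.85009609e+00 -1.49382669e-14  1.03711964e+00]
[-2.86930354e+00 -8.34084417e-15  3.97352897e+00]
```

```bash
cat >> h.py <<'E'
def plane(u,v):
    s=read_state();M=R.from_quat(s["tcp_rot"]).as_matrix();p=s["eef_pos"]
    o,d=ray("scene",(u,v));y=M[:,1];return M.T@(o+d*(y@(p-o))/(y@d)-p)*1000
E
python3 - <<'E'
from h import *
for du in(-.2,0,.2):
    a=plane(377.48-du,178);b=plane(380.9+du,190);d=b-a
    print(a.round(1),b.round(1),"tilt",np.degrees(np.arctan2(-d[0],d[2])).round(2))
# model: predict pixels of nose, collar underside for given tilt & nose pos, axis in tool plane
s=read_state();M=R.from_quat(s["tcp_rot"]).as_matrix();p=s["eef_pos"]
import itertools
def fit(w):
    th,x0,z0=w;ax=M@np.array([np.sin(th),0,-np.cos(th)]) # nose->head
    n=p+M@np.array([x0,0,z0])/1000
    o=C["scene"]["extrinsics"][:3,3]
    v=np.cross(ax,n-o);v/=np.linalg.norm(v)
    def edge(row,r,sgn):
        A=n+ax*.008+sgn*v*r;B=n+ax*.030+sgn*v*r
        a,b=proj("scene",np.array([A,B]));return a[0]+(row-a[1])/(b[1]-a[1])*(b[0]-a[0])
    L={178:373.72,180:374.2,182:374.72,184:375.25,186:375.9}
    Rr={178:381.25,180:381.85,182:382.46,184:383.25,186:383.62}
    e1=[edge(r,.006,1)-x for r,x in L.items()];e2=[edge(r,.006,-1)-x for r,x in Rr.items()]
    f1=[edge(r,.006,-1)-x for r,x in L.items()];f2=[edge(r,.006,1)-x for r,x in Rr.items()]
    e=e1+e2 if np.abs(e1).sum()<np.abs(f1).sum() else f1+f2
    # bottom of nose disc: lowest projected row ~193.0
    t=np.linspace(0,6.28,60);y=M[:,1];q=np.cross(ax,y)
    ring=n+.004*(np.outer(np.cos(t),y)+np.outer(np.sin(t),q))
    return e+[proj("scene",ring)[:,1].max()-193.1]
r=least_squares(fit,[.5,-29,40]);print(np.degrees(r.x[0]),r.x[1:],r.fun.round(2))
cov=np.linalg.inv(r.jac.T@r.jac)*.15**2;print(np.sqrt(np.diag(cov))*[57,1,1])
E
```

```text
[-20.   -0.   19.2] [-27.6  -0.   38.9] tilt 21.16
[-19.6  -0.   19.3] [-28.   -0.   38.8] tilt 23.19
[-19.3  -0.   19.4] [-28.4  -0.   38.7] tilt 25.21
23.51155686114595 [-29.60459455  42.34951902] [-0.12 -0.02  0.05  0.1   0.04  0.08  0.05  0.02 -0.2   0.01 -0.  ]
[0.94826089 0.31281905 0.26970025]
```

```bash
cat >> h.py <<'E'
PIV=np.array([.5672,.2347,.1141]);YAW=.137
Rz=R.from_euler("z",YAW).as_matrix()
N=Rz@[-.5,0,.75**.5];U=Rz@[.75**.5,0,.5];V=Rz@[0,1,0]
NOSE=np.array([-.0290,0,.0420])
def eyept(a,h=0):  # eye centre at bar angle a, h above bar top
    c=PIV-.002*N
    return c+.170*(U*np.sin(a)-V*np.cos(a))+h*N
def nose():
    s=read_state();return s["eef_pos"]+R.from_quat(s["tcp_rot"]).as_matrix()@NOSE
def goto(a,h):
    s=read_state();print("nose->target tool cm",(100*R.from_quat(s["tcp_rot"]).as_matrix().T@(eyept(a,h)-nose())).round(2))
E
python3 - <<'E'
from h import *
import cv2
e=eyept(.4237);print(e,"proj scene",proj("scene",e),proj("top",e))
g=cv2.imread("pics/scene1.png",0)
print(g[196:216,374:408])
print("nose",nose(),proj("scene",nose()));goto(.4237,.012)
E
```

```text
[0.64931692 0.0895876  0.14731452] proj scene [[392.08419527 206.68538704]] [[267.13901979 217.93381516]]
[[157 156 155 155 138 133 123 109 106 107 106 106 106 106 106 107  92  86
   85  86  85  84  85  85  85  85  88  88  87 113 135 117 110 111]
 [138 132 122 109 106 106 105 105 105 106 106 107 108 107 107 106  94  86
   85  86  85  85  85  84  85  85  89  89  88 111 116 117 111 119]
 [108 107 106 105 105 106 105 105 106 107 108 108 108 117 119 110  90  85
   85  85  86  85  86  85  85  87  91  89  88 110 114 107 105 123]
 [106 106 106 105 106 107 106 107 113 116 118 126 128 127 128 104  88  86
   86  85  84  85  85  85  85  88 113  96  88  88  91 101 116 116]
 [106 108 109 109 113 117 118 126 128 128 128 128 128 127 136 102  85  86
   87  86  86  85  85  85  84  89  89  88  88  91  99 112 115 111]
 [114 119 122 127 128 128 128 127 128 127 125 125 123 124 114  93  86  86
   86  85  86  85  85  85  86  88  87  93  91  90  96  95  85 100]
 [128 129 128 127 127 126 125 125 124 124 125 126 127 126 103  89  85  86
   86  85  85  86  85  86  86  94  96 135 115  97  94  84  99 104]
 [128 1
[... 1237 characters left out ...]
118 118 105 141 149 149]
 [130 130 130 128 129 128 129 104  90  92  94 101 102 103 103 114 117 107
  115 116 117 116 116 115 115 116 116 116 117 119 138 147 149 149]
 [129 129 129 129 129 129 129 105 101 102 102 103 102 103 103 114 117 116
  117 116 115 115 117 116 116 117 117 118 117 118 144 149 150 148]
 [129 129 129 129 129 129 129 119 106 103 103 103 103 102 104 114 115 115
  117 116 117 117 118 117 118 117 117 116 114 110 142 148 148 137]
 [129 130 129 129 129 128 128 118 105 103 102 102 101 101 113 116 116 116
  117 117 118 117 117 116 115 114 103 105  95 139 138 135 125 122]]
nose [0.62698885 0.08671217 0.16791819] [[381.26322654 191.86590371]]
nose->target tool cm [-1.65 -0.02  1.02]
```

The eye estimate from the top view projects to scene (392.1,206.7), against the observed (392.4,206.5), so the two cameras agree. I'll put the nose over the eye and start inserting along the hole axis.

Emit:
move_arm --moves '[[[-0.55, 0, 0.34], 0], [[-0.55, 0, 0.34], 0], [[-0.55, 0, 0.34], 0], [[-0.2, 0, 0.35], 0], [[-0.2, 0, 0.34], 0], [[0, 0, 0], 0], [[0, 0, 0], 0]]'

```text
time: 10.55
eef_pos: [0.6192, 0.0866, 0.1934]
tcp_rot: [-0.069, 0.998, 0.0, 0.0]
ft_force: [0.4, 0.5, 0.5]
width: 0.0151
gripper_force: 59.1
```

```bash
python3 -c "
from h import *
status();goto(.4237,0)"
```

```text
t 10.55 tcp [0.6192 0.0866 0.1934] yaw -172.11 tilt [ 0.  0. -1.] F [0.4 0.5 0.5] M [-0.03  0.05 -0.03] w 0.0151 g 59.1 q6 -1.69
nose->target tool cm [-0.12 -0.12  0.41]
```

Emit:
move_arm --moves '[[[-0.08, -0.1, 0.2], 0], [[-0.1, 0, 0.21], 0], [[-0.1, 0, 0.21], 0], [[-0.1, 0, 0.22], 0], [[0, 0, 0], 0]]'

```text
time: 11.18
eef_pos: [0.6229, 0.0859, 0.1844]
tcp_rot: [-0.069, 0.998, -0.0, -0.001]
ft_force: [-0.7, -1.4, -1.3]
width: 0.0159
gripper_force: 59.1
```

Emit:
move_arm --moves '[[[-0.1, 0, 0.18], 0], [[-0.1, 0, 0.17], 0], [[0, 0, 0], 0]]'

```text
time: 11.55
eef_pos: [0.6251, 0.0863, 0.181]
tcp_rot: [-0.069, 0.998, -0.0, -0.0]
ft_force: [-0.6, -0.6, -1.9]
width: 0.0149
gripper_force: 59.0
```

```bash
python3 -c "
from h import *
import cv2
status();goto(.4237,-.009)
s=grab_frame('scene')[150:240,340:430]
cv2.imwrite('pics/g4.png',cv2.cvtColor(cv2.resize(s,None,fx=6,fy=6,interpolation=cv2.INTER_CUBIC),cv2.COLOR_RGB2BGR))"
```

```text
t 11.55 tcp [0.6251 0.0863 0.181 ] yaw -172.12 tilt [-0. -0. -1.] F [-0.6 -0.6 -1.9] M [-0.23  0.24  0.01] w 0.0149 g 59.0 q6 -1.69
nose->target tool cm [ 0.   -0.01 -0.05]
```

The nose is about 9.5 mm into the eye with almost no force. Now I compute the swing arc.

```bash
python3 -c "
from h import *
M=R.from_quat(read_state()['tcp_rot']).as_matrix()
goto(.4237,-.0135)
A=np.linspace(.4237,-.02,15);P=np.array([eyept(a) for a in A])
print((100*np.diff(P,axis=0)@M).round(2).tolist())
print('hole',[(100*(eyept(b)-eyept(b+.01))@M).round(3) for b in (-.02,-.04,-.06)])
"
```

```text
nose->target tool cm [-0.22 -0.01  0.34]
[[0.43, -0.21, 0.25], [0.43, -0.2, 0.25], [0.44, -0.18, 0.25], [0.44, -0.17, 0.26], [0.45, -0.15, 0.26], [0.45, -0.13, 0.26], [0.46, -0.12, 0.26], [0.46, -0.1, 0.26], [0.46, -0.08, 0.27], [0.46, -0.07, 0.27], [0.46, -0.05, 0.27], [0.47, -0.03, 0.27], [0.47, -0.01, 0.27], [0.47, 0.0, 0.27]]
hole [array([0.147, 0.003, 0.085]), array([0.147, 0.006, 0.085]), array([0.147, 0.009, 0.085])]
```

View pics/g4.png

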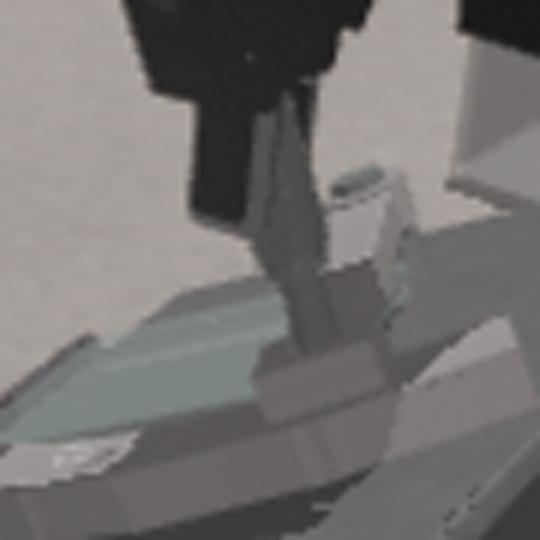

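The picture shows the shank entering the eye at crop (315,345). I'll deepen slightly, then swing the bar down.

Emit:
move_arm --moves '[[[-0.1, 0, 0.17], 0], [[-0.1, 0, 0.15], 0], [[0, 0, 0], 0], [[0.43, -0.21, 0.25], 0], [[0.43, -0.2, 0.25], 0], [[0.44, -0.18, 0.25], 0], [[0.44, -0.17, 0.26], 0], [[0.45, -0.15, 0.26], 0], [[0.45, -0.13, 0.26], 0], [[0.46, -0.12, 0.26], 0], [[0.46, -0.1, 0.26], 0], [[0, 0, 0], 0]]'

```text
time: 13.1
eef_pos: [0.5929, 0.069, 0.1573]
tcp_rot: [-0.069, 0.998, -0.0, -0.001]
ft_force: [-0.8, -0.2, -1.2]
width: 0.0152
gripper_force: 59.1
```

```bash
python3 -c "
from h import *
status();goto(.17,-.0135)"
```

```text
t 13.10 tcp [0.5929 0.069  0.1573] yaw -172.13 tilt [-0.001 -0.001 -1.   ] F [-0.8 -0.2 -1.2] M [ 0.01  0.   -0.02] w 0.0152 g 59.1 q6 -1.72
nose->target tool cm [-0.08  0.01  0.02]
```

Emit:
move_arm --moves '[[[0.46, -0.08, 0.27], 0], [[0.46, -0.07, 0.27], 0], [[0.46, -0.05, 0.27], 0], [[0.47, -0.03, 0.27], 0], [[0.47, -0.01, 0.27], 0], [[0.45, 0, 0.27], 0], [[0, 0, 0], 0], [[0, 0, 0], 0]]'

```text
time: 14.1
eef_pos: [0.5663, 0.063, 0.1413]
tcp_rot: [-0.069, 0.998, -0.0, -0.0]
ft_force: [0.3, 0.0, -0.3]
width: 0.015
gripper_force: 59.1
```

```bash
python3 -c "
from h import *
status();goto(-.02,-.0135)"
```

```text
t 14.10 tcp [0.5663 0.063  0.1413] yaw -172.12 tilt [-0.001 -0.    -1.   ] F [ 0.3  0.  -0.3] M [ 0.   -0.   -0.05] w 0.015 g 59.1 q6 -1.73
nose->target tool cm [-0.02  0.    0.03]
```

Emit:
move_arm --moves '[[[0.16, 0, 0.1], 0], [[0.16, 0, 0.1], 0], [[-0.05, 0, 0.09], 0], [[-0.05, 0, 0.09], 0], [[-0.05, 0, 0.09], 0], [[-0.05, 0, 0.09], 0], [[0, 0, 0], 0]]'

```text
time: 14.98
eef_pos: [0.5653, 0.063, 0.1358]
tcp_rot: [-0.069, 0.998, 0.0, -0.0]
ft_force: [0.9, 1.0, -0.5]
width: 0.0151
gripper_force: 59.1
```

```bash
python3 -c "
from h import *
status();goto(-.043,-.0195)"
```

```text
t 14.97 tcp [0.5653 0.063  0.1358] yaw -172.11 tilt [-0.  0. -1.] F [ 0.9  1.  -0.5] M [ 0.09 -0.14 -0.06] w 0.0151 g 59.1 q6 -1.73
nose->target tool cm [-0.07 -0.    0.2 ]
```

Emit:
move_arm --moves '[[[-0.05, 0, 0.09], 0], [[-0.05, 0, 0.09], 0], [[-0.05, 0, 0.09], 0], [[0, 0, 0], 0]]'

```text
time: 15.48
eef_pos: [0.5667, 0.0632, 0.133]
tcp_rot: [-0.069, 0.998, 0.0, -0.0]
ft_force: [0.1, 0.4, -0.4]
width: 0.015
gripper_force: 59.1
```

```bash
python3 -c "
from h import *
status();goto(-.043,-.0195)"
```

```text
t 15.47 tcp [0.5667 0.0632 0.133 ] yaw -172.12 tilt [-0.  0. -1.] F [ 0.1  0.4 -0.4] M [ 0.   -0.09  0.  ] w 0.015 g 59.1 q6 -1.73
nose->target tool cm [ 0.06 -0.   -0.08]
```

Emit:
move_arm --moves '[[[-0.05, 0, 0.09], 0], [[-0.05, 0, 0.09], 0], [[-0.05, 0, 0.09], 0], [[-0.05, 0, 0.09], 0], [[0, 0, 0], 0]]'

```text
time: 16.1
eef_pos: [0.5683, 0.0635, 0.1291]
tcp_rot: [-0.069, 0.998, 0.0, -0.001]
ft_force: [-2.7, 0.1, -0.3]
width: 0.015
gripper_force: 59.2
```

```bash
python3 -c "
from h import *
status();goto(-.043,-.024)"
```

```text
t 16.10 tcp [0.5683 0.0635 0.1291] yaw -172.11 tilt [-0.001  0.    -1.   ] F [-2.7  0.1 -0.3] M [0.11 0.49 0.02] w 0.015 g 59.2 q6 -1.73
nose->target tool cm [-0.   -0.01 -0.09]
```

Emit:
move_arm --moves '[[[0.1, 0, 0.05], 0], [[0.1, 0, 0.05], 0], [[0.1, 0, 0.05], 0], [[0, 0, 0], 0]]'

```text
time: 16.6
eef_pos: [0.566, 0.063, 0.1283]
tcp_rot: [-0.069, 0.998, 0.0, 0.0]
ft_force: [1.2, 0.7, 0.3]
width: 0.0147
gripper_force: 59.1
```

```bash
python3 -c "
from h import *
status();goto(-.043,-.024)"
```

```text
t 16.60 tcp [0.566  0.063  0.1283] yaw -172.12 tilt [ 0.001  0.    -1.   ] F [1.2 0.7 0.3] M [ 0.14 -0.17 -0.01] w 0.0147 g 59.1 q6 -1.73
nose->target tool cm [-0.22  0.   -0.16]
```

Emit:
move_arm --moves '[[[0.1, 0, 0.05], 0], [[0.1, 0, 0.05], 0], [[0.1, 0, 0.05], 0], [[0, 0, 0], 0]]'

```text
time: 17.1
eef_pos: [0.5651, 0.0629, 0.128]
tcp_rot: [-0.069, 0.998, 0.0, 0.003]
ft_force: [6.9, 2.1, -0.3]
width: 0.0148
gripper_force: 59.1
```

```bash
python3 -c "
from h import *
status();goto(-.043,-.024)"
```

```text
t 17.10 tcp [0.5651 0.0629 0.128 ] yaw -172.12 tilt [ 0.006  0.001 -1.   ] F [ 6.9  2.1 -0.3] M [ 0.45 -1.4   0.04] w 0.0148 g 59.1 q6 -1.73
nose->target tool cm [-0.3   0.01 -0.17]
```

Emit:
move_arm --moves '[[[0.1, 0, 0.05], 0], [[0.1, 0, 0.05], 0], [[0.1, 0, 0.05], 0], [[0, 0, 0], 0]]'

```text
time: 17.6
eef_pos: [0.5637, 0.0626, 0.1278]
tcp_rot: [-0.069, 0.998, 0.0, 0.006]
ft_force: [9.2, 3.2, 0.3]
width: 0.015
gripper_force: 59.3
```

```bash
python3 -c "
from h import *
import cv2
status();goto(-.043,-.024)
cv2.imwrite('pics/scene2.png',cv2.cvtColor(grab_frame('scene'),cv2.COLOR_RGB2BGR))
g=cv2.imread('pics/scene2.png',0)
p=read_state()['eef_pos'];u,v=proj('scene',p)[0].astype(int);print(u,v)
for r in range(v-2,v+22,1):print(r,u-8,g[r,u-8:u+22])
"
```

```text
t 17.60 tcp [0.5637 0.0626 0.1278] yaw -172.12 tilt [ 0.011  0.001 -1.   ] F [9.2 3.2 0.3] M [ 0.63 -1.97  0.06] w 0.015 g 59.3 q6 -1.73
nose->target tool cm [-0.42  0.01 -0.18]
341 205
203 333 [ 43  42  43  41  42  43  41  41  66  82  82  71  76  78  83  79  78  77
  76  76 146 162 164 164 162 161 160 159 159 158]
204 333 [ 51  42  42  42  42  41  41  41  67  82  81  71  76  78  83  80  79  78
  77  76 112 154 162 163 162 161 160 160 158 147]
205 333 [ 63  43  42  40  41  40  40  40  77  84  81  63  74  79  79  78  77  78
  77  76  85 121 143 157 159 158 157 154 143 133]
206 333 [ 95  62  50  46  43  42  40  43  77  84  81  63  73  78  78  82  80  77
  77  76  77  78 101 135 153 155 148 138 131 128]
207 333 [140 104  89  77  60  50  46  59  80  84  81  70  75  77  78  81  81  78
  77  76  76  93 116 133 150 153 133 127 126 125]
208 333 [163 151 123 101  95  87  76  81  84  84  80  69  75  76  77  79  79  79
  78  76  75  86 114 124 127 127 128 127 126 103]
209 333 [160 162 162 159 147 120 101  95  90  92  80  78  78  76  77  78  82  79
  76  78  75  77 100 124 130 130 128 112  92  8
[... 1529 characters left out ...]
  94  97  98  98  99 100 100  99 100 100  99]
222 333 [ 65  86 106 110 111 118 123 127 112  93  88  89  91  92  94  96  97  96
  96  97  97  99  99  99  98 100 100 100  99  99]
223 333 [ 86 106 110 110 113 128 123 100  94  96  96  98  97  97  97  97  97  97
  97  97  98  97 100 100  99  99  99 101 100  96]
224 333 [108 109 112 116 132 143 111  98  97  96  98  97  97  97  97  97  97  97
  97  96  96  97  97 100 101 100  98  98  94  89]
225 333 [112 116 132 145 148 106  87  91  96  97  97  97  96  96  97  95  96  96
  96  96  97  96  98  99  99 100  99  94  89  87]
226 333 [120 143 148 106  87  87  87  87  94  97  97  96  96  97  97  97  96  97
  97  98  98  97  98  99 100  98  94  87  86  95]
```

Emit:
move_arm --moves '[[[-0.15, 0, 0.04], 0], [[-0.1, 0, 0.1], 0], [[-0.05, 0, 0.09], 0], [[-0.05, 0, 0.09], 0], [[0, 0, 0], 0]]'

```text
time: 18.27
eef_pos: [0.566, 0.063, 0.1249]
tcp_rot: [-0.069, 0.998, 0.0, 0.004]
ft_force: [3.1, 3.0, 6.3]
width: 0.015
gripper_force: 59.9
```

```bash
python3 -c "
from h import *
status();goto(-.043,-.024)"
```

```text
t 18.27 tcp [0.566  0.063  0.1249] yaw -172.12 tilt [ 0.007  0.001 -1.   ] F [3.1 3.  6.3] M [ 0.46 -0.96 -0.03] w 0.015 g 59.9 q6 -1.73
nose->target tool cm [-0.2   0.01 -0.48]
```

Emit:
move_arm --moves '[[[-0.05, 0, 0.09], 0], [[-0.05, 0, 0.09], 0], [[-0.05, 0, 0.09], 0], [[0, 0, 0], 0]]'

```text
time: 18.77
eef_pos: [0.5675, 0.0632, 0.1222]
tcp_rot: [-0.069, 0.998, 0.0, 0.004]
ft_force: [3.4, 2.3, 5.6]
width: 0.015
gripper_force: 60.0
```

```bash
python3 -c "
from h import *
status([.5683,.0637,.1195])"
```

```text
t 18.77 tcp [0.5675 0.0632 0.1222] yaw -172.11 tilt [ 0.007  0.001 -1.   ] F [3.4 2.3 5.6] M [ 0.43 -0.92  0.07] w 0.015 g 60.0 q6 -1.73
delta tool cm [-0.08  0.04  0.27]
```

Emit:
move_arm --moves '[[[-0.05, 0, 0.09], 0], [[-0.05, 0, 0.09], 0], [[-0.05, 0, 0.09], 0], [[0, 0, 0], 0]]'

```text
time: 19.27
eef_pos: [0.5681, 0.0632, 0.1217]
tcp_rot: [-0.069, 0.998, -0.0, 0.002]
ft_force: [-5.9, 1.3, 18.5]
width: 0.0152
gripper_force: 61.9
```

```bash
python3 -c "
from h import *
status([.5683,.0637,.1195])"
```

```text
t 19.27 tcp [0.5681 0.0632 0.1217] yaw -172.1 tilt [ 0.004  0.    -1.   ] F [-5.9  1.3 18.5] M [0.34 0.63 0.08] w 0.0152 g 61.9 q6 -1.73
delta tool cm [-0.03  0.04  0.22]
```

Emit:
move_arm --moves '[[[-0.02, 0, 0.08], 0], [[-0.02, 0, 0.08], 0], [[0, 0, 0], 0]]'

```text
time: 19.65
eef_pos: [0.5683, 0.0632, 0.1216]
tcp_rot: [-0.069, 0.998, -0.0, 0.002]
ft_force: [-12.2, 1.3, 25.4]
width: 0.0153
gripper_force: 62.8
```

```bash
python3 -c "
from h import *
import cv2
status([.5683,.0637,.1195])
f=grab_frame('scene');cv2.imwrite('pics/scene3.png',cv2.cvtColor(f,cv2.COLOR_RGB2BGR))
h=eyept(-.043)
for q in(0,.004,.048):print(q,proj('scene',h+q*N))
g=cv2.imread('pics/scene3.png',0)
for r in range(200,228):print(r,g[r,340:372])
"
```

```text
t 19.65 tcp [0.5683 0.0632 0.1216] yaw -172.09 tilt [ 0.003 -0.    -1.   ] F [-12.2   1.3  25.4] M [0.26 1.42 0.04] w 0.0153 g 62.8 q6 -1.73
delta tool cm [-0.01  0.05  0.21]
0 [[351.77378553 218.058214  ]]
0.004 [[350.90836499 216.02372033]]
0.048 [[341.24588766 193.30846461]]
200 [ 42  42  40  49  78  83  80  63  75  78  77  77  83  80 153 163 164 163
 162 161 160 159 159 160 161 162 161 141 115 109 108 112]
201 [ 42  41  39  56  79  83  80  70  75  78  77  76  76  73 151 163 164 163
 162 161 162 161 162 163 163 160 142 115 108 108 111 128]
202 [ 41  40  39  56  80  82  80  65  75  78  78  77  76  94 152 161 163 164
 163 161 161 163 163 162 160 132 113 111 108 106 131 145]
203 [ 40  41  40  56  79  83  80  70  76  78  77  77  77  86 151 164 164 162
 161 160 160 159 159 139 118 111 120 118 106  90  87  87]
204 [ 41  41  40  57  80  82  81  70  81  79  77  76  76  77 123 158 163 162
 161 160 160 158 148 127 129 130 128 112  91  86  86  86]
205 [ 42  41  40  67  81  82  79  69  80  80  78  77  76  76  98 140 158 159
 158 157 154 144 132 129 127 127 105  89  86  86  86  88]
206 [ 42  4
[... 2258 characters left out ...]
  87  87  87  86  96  97]
223 [101  94  96  97  96  97  96  97  97  97  97  98  96  97  97  99 100 100
  99  99 100  98  99  92  87  87  87  86  86  95 143 151]
224 [112  97  97  97  97  97  97  97  97  97  97  97  96  96  96  97  99 100
  99  97  97  94  88  86  86  86  86  85  96 144 153 152]
225 [108  96  96  97  97  97  96  96  96  97  96  97  96  97  96  96  97  99
 101  98  93  88  86  86  86  86  96  98 144 151 150 149]
226 [ 87  94  96  96  96  97  97  97  97  97  97  97  97  97  96  97  98  99
  98  94  88  86  86  86  97  94 142 149 149 135 130 116]
227 [ 87  90  96  97  96  97  98  98  96  98  98  98  98  97  97  97  98  97
  90  87  86  87  86  90 141 135 131 116 110 111 111 104]
```

The pin stops firmly at about 28 N along its axis. I'll unload, open the jaws, back off straight up and look from both cameras.

Emit:
move_arm --moves '[[[0.1, 0, -0.15], 0], [[0.05, 0, -0.1], 0], [[0, 0, 0], 0]]'

```text
time: 20.08
eef_pos: [0.5678, 0.0632, 0.1217]
tcp_rot: [-0.069, 0.998, -0.0, 0.003]
ft_force: [-1.0, 2.0, 11.8]
width: 0.0153
gripper_force: 60.7
```

```bash
python3 -c "
from h import *
status([.5683,.0637,.1195])"
```

```text
t 20.07 tcp [0.5678 0.0632 0.1217] yaw -172.11 tilt [ 0.007  0.    -1.   ] F [-1.   2.  11.8] M [ 0.36 -0.41  0.04] w 0.0153 g 60.7 q6 -1.73
delta tool cm [-0.05  0.04  0.22]
```

Emit:
move_arm --moves '[[[0, 0, -0.1], 0], [[0, 0, 0], 0]]'

```text
time: 20.32
eef_pos: [0.5678, 0.0632, 0.1219]
tcp_rot: [-0.069, 0.998, 0.0, 0.003]
ft_force: [1.8, 1.1, 7.7]
width: 0.0151
gripper_force: 60.2
```

Emit:
move_arm --moves '[[[0, 0, 0], 0], [[0, 0, 0], 0], [[0, 0, 0], 0]]' --jaw 0.1

```text
time: 20.7
eef_pos: [0.5644, 0.0628, 0.1175]
tcp_rot: [-0.069, 0.998, -0.0, -0.001]
ft_force: [-0.1, 0.1, -0.1]
width: 0.0381
gripper_force: 0.0
```

Emit:
move_arm --moves '[[[0, 0, -1], 0], [[0, 0, -2], 0], [[0, 0, -3], 0], [[0, 0, -3], 0], [[4, 0, -1], 0], [[6, 0, 0], 0], [[6, 0, 0], 0], [[0, 0, 0], 0]]'

```text
time: 21.7
eef_pos: [0.4039, 0.0409, 0.2194]
tcp_rot: [-0.069, 0.998, -0.0, 0.002]
ft_force: [0.4, 0.7, -0.2]
width: 0.0387
gripper_force: 0.0
```

```bash
python3 -c "
from h import *
import cv2
status()
s=grab_frame('scene');t=grab_frame('top')
for n,f in(('scene',s),('top',t)):cv2.imwrite('pics/%s4.png'%n,cv2.cvtColor(f,cv2.COLOR_RGB2BGR))
z=lambda i,x,y,w,h,k:cv2.resize(i[y:y+h,x:x+w],None,fx=k,fy=k,interpolation=cv2.INTER_CUBIC)
h=eyept(-.043)
for q in(0,.004,.048):print(q,proj('scene',h+q*N),proj('top',h+q*N))
a=np.hstack([z(s,320,170,65,75,8),cv2.convertScaleAbs(z(t,260,212,35,75,8),alpha=1.7)]);print(a.shape)
cv2.imwrite('pics/g5.png',cv2.cvtColor(a,cv2.COLOR_RGB2BGR))
"
```

```text
t 21.70 tcp [0.4039 0.0409 0.2194] yaw -172.14 tilt [ 0.003 -0.    -1.   ] F [ 0.4  0.7 -0.2] M [ 0.02 -0.01  0.02] w 0.0387 g 0.0 q6 -1.79
0 [[351.77378553 218.058214  ]] [[280.9967049  252.27610737]]
0.004 [[350.90836499 216.02372033]] [[280.96848681 253.12686596]]
0.048 [[341.24588766 193.30846461]] [[280.6421993  262.96423753]]
(600, 800, 3)
```

View pics/g5.png

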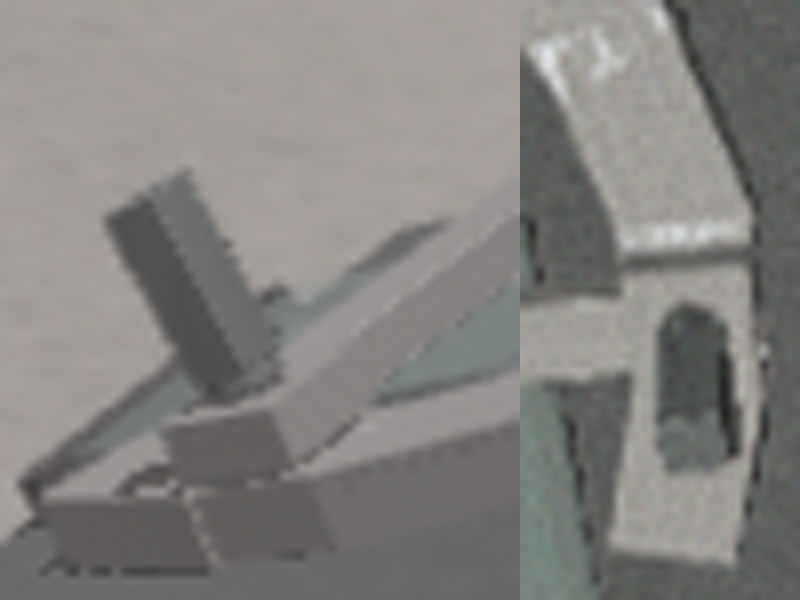

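The pin stands in the bar with its collar apparently seated on the eye. I'll check its height and lean by triangulating the top of the head.

Run:
```python
from h import *
k=lambda x,y,X,Y,s:np.array([X+(x+.5)/s-.5,Y+(y+.5)/s-.5])
h=eyept(-.043);B=np.array([U,V,N])
for sc in((147,192),(150,197)):
  for tp in((170,438),(170,442)):
    P,e=tri({"scene":k(*sc,320,170,8),"top":k(*tp,260,212,8)})
    print(P.round(4),e.round(1),"rel eye in (up,along,normal) mm",(1000*B@(P-h)).round(1))
# top-view collar: base centre; eye now
C1=k(170,325,260,212,8)
for hh in(.0,.004):
    o,d=ray("top",C1);t=N@(h+hh*N-o)/(N@d);print("far collar edge",(1000*B@(o+t*d-h)).round(1))
```

```text
[0.5547 0.062  0.1475] [ 0.2 -0.   0.2  0.2] rel eye in (up,along,normal) mm [-7.1  0.5 48.9]
[0.5541 0.0623 0.1471] [ 0. -0.  0.  0.] rel eye in (up,along,normal) mm [-7.8  0.9 48.9]
[0.555  0.0624 0.1463] [ 0.1 -0.   0.   0. ] rel eye in (up,along,normal) mm [-7.5  0.8 47.7]
[0.5543 0.0627 0.1459] [-0.1  0.  -0.1 -0.1] rel eye in (up,along,normal) mm [-8.2  1.2 47.6]
far collar edge [ 0.3  0.3 -0. ]
far collar edge [ 2.1 -0.   4. ]
```

The height is right (48 mm), but the head leans about 4–5° too far down the slope, so the collar may be sitting on its edge. I'll regrip, straighten the pin up the slope, and press it down flat.

Emit:
move_arm --moves '[[[-2.73, 0, 0], 0], [[-2.73, 0, 0], 0], [[-2.73, 0, 0], 0], [[-2.73, 0, 0], 0], [[-2.73, 0, 0], 0], [[-2.73, 0, 0], 0], [[0, 0, 2.5], 0], [[0, 0, 2.5], 0], [[0, 0, 2.5], 0], [[0, 0, 1.5], 0], [[0, 0, 0.8], 0], [[0, 0, 0], 0]]'

```text
time: 23.3
eef_pos: [0.5693, 0.0635, 0.1203]
tcp_rot: [-0.069, 0.998, 0.0, -0.0]
ft_force: [0.2, -0.6, 0.1]
width: 0.0385
gripper_force: 0.0
```

```bash
python3 -c "
from h import *
status([.5665,.063,.1215])"
```

```text
t 23.30 tcp [0.5693 0.0635 0.1203] yaw -172.12 tilt [-0.  0. -1.] F [ 0.2 -0.6  0.1] M [ 0.   -0.01 -0.01] w 0.0385 g 0.0 q6 -1.73
delta tool cm [ 0.29 -0.01 -0.12]
```

Emit:
move_arm --moves '[[[0.1, 0, -0.15], 0], [[0, 0, 0], 0]]'

```text
time: 23.55
eef_pos: [0.5687, 0.0633, 0.1233]
tcp_rot: [-0.069, 0.998, -0.0, 0.001]
ft_force: [-0.0, 1.2, 0.4]
width: 0.0383
gripper_force: 0.0
```

Emit:
move_arm --moves '[[[0, 0, 0], 0], [[0, 0, 0], 0], [[0, 0, 0], 0]]' --jaw 1

```text
time: 23.92
eef_pos: [0.5681, 0.0633, 0.1225]
tcp_rot: [-0.069, 0.998, -0.0, 0.0]
ft_force: [-0.7, 0.1, 3.2]
width: 0.0147
gripper_force: 59.1
```

Emit:
move_arm --moves '[[[-0.12, 0, -0.04], 0], [[-0.12, 0, -0.04], 0], [[-0.12, 0, -0.04], 0], [[0, 0, 0], 0]]'

```text
time: 24.42
eef_pos: [0.5692, 0.0634, 0.1227]
tcp_rot: [-0.069, 0.998, -0.0, -0.004]
ft_force: [-9.6, -1.1, 7.6]
width: 0.0142
gripper_force: 59.7
```

```bash
python3 -c "
from h import *
status()"
```

```text
t 24.43 tcp [0.5692 0.0634 0.1227] yaw -172.1 tilt [-0.007 -0.001 -1.   ] F [-9.6 -1.1  7.6] M [-0.35  1.8  -0.01] w 0.0142 g 59.7 q6 -1.73
```

Emit:
move_arm --moves '[[[-0.12, 0, -0.05], 0], [[-0.12, 0, -0.05], 0], [[-0.1, 0, 0], 0], [[0, 0, 0], 0]]'

```text
time: 24.92
eef_pos: [0.5699, 0.0635, 0.1229]
tcp_rot: [-0.069, 0.998, -0.001, -0.007]
ft_force: [-16.7, -3.3, 10.4]
width: 0.0149
gripper_force: 60.4
```

```bash
python3 -c "
from h import *
status()"
```

```text
t 24.93 tcp [0.5699 0.0635 0.1229] yaw -172.09 tilt [-0.015 -0.002 -1.   ] F [-16.7  -3.3  10.4] M [-0.64  3.33  0.01] w 0.0149 g 60.4 q6 -1.73
```

Emit:
move_arm --moves '[[[0.2, 0, -0.05], 0], [[0.15, 0, -0.05], 0], [[0, 0, 0], 0]]'

```text
time: 25.3
eef_pos: [0.5691, 0.0635, 0.123]
tcp_rot: [-0.069, 0.998, -0.0, -0.003]
ft_force: [-4.8, -2.9, -2.0]
width: 0.0148
gripper_force: 58.7
```

Emit:
move_arm --moves '[[[0, 0, 0], 0], [[0, 0, 0], 0], [[0, 0, 0], 0]]' --jaw 0.1

```text
time: 25.68
eef_pos: [0.5722, 0.0639, 0.1258]
tcp_rot: [-0.069, 0.998, 0.0, 0.001]
ft_force: [-0.6, 0.1, 0.4]
width: 0.0386
gripper_force: 0.0
```

Emit:
move_arm --moves '[[[0, 0, -1], 0], [[0, 0, -2], 0], [[0, 0, -3], 0], [[0, 0, -3], 0], [[4, 0, -1], 0], [[6, 0, 0], 0], [[6, 0, 0], 0], [[0, 0, 0], 0]]' --jaw 0.1

```text
time: 26.68
eef_pos: [0.4102, 0.0418, 0.2262]
tcp_rot: [-0.068, 0.998, -0.0, 0.002]
ft_force: [1.0, 0.1, 0.9]
width: 0.0385
gripper_force: 0.0
```

Run:
```python
from h import *
import cv2
status()
for n in("scene","top"):cv2.imwrite('pics/%s5.png'%n,cv2.cvtColor(grab_frame(n),cv2.COLOR_RGB2BGR))
for i in(4,5):
    g=cv2.imread('pics/top%d.png'%i,0);print(g[246:276,274:292])
    s=cv2.imread('pics/scene%d.png'%i,0);print(s[188:202,328:352])
```

```text
t 26.68 tcp [0.4102 0.0418 0.2262] yaw -172.15 tilt [ 0.004 -0.    -1.   ] F [1.  0.1 0.9] M [ 0.01 -0.06 -0.04] w 0.0385 g 0.0 q6 -1.79
[[ 77  82  86  81  86  86  87  88  89  92  91  92  95  95  77  39  55  50]
 [ 93  92  93  95  89  93  93  91  94  94  89  95  96  92  83  38  53  55]
 [ 93  92  94  96  91  92  92  95  92  90  93  90  95  88  83  37  49  56]
 [ 90  90  93  94  95  87  78  83  88  94  94  94  93  94  87  41  47  55]
 [ 90  88  94  94  82  66  51  53  62  71  83  93  97  94  83  49  52  55]
 [ 89  90  96  89  60  50  44  40  40  45  72  89  95  93  86  59  59  58]
 [ 91  90  92  76  46  58  48  42  41  46  56  64  94  92  87  65  60  58]
 [ 90  91  88  56  43  52  46  44  45  46  48  47  90 100  84  58  63  53]
 [ 92  93  89  55  44  44  45  48  47  49  49  52  83  95  89  67  59  48]
 [ 92  92  90  57  41  40  49  46  47  49  50  49  92  96  89  75  88  57]
 [ 90  94  89  58  45  44  45  46  47  46  43  33  73  93  92  82  79  59]
 [ 93  95  88  58  45  42  45  45  44  48  43  25  56 100  97  82  41  58]
 [ 88  94  87  58  49  45  44  48  45  47  42  27  55  98  93  
[... 5128 characters left out ...]
56 157 157 157 157 157 139 118 109  89 101 110 110 111 109 108 110
  147 157 158 159 159 159]
 [159 160 157 156 156 146 131 102  83  81  81  81 105 110 109 110 108 109
  127 150 157 159 159 159]
 [159 160 157 156 155 112  84  80  80  80  81  83  93 109 110 110 109 107
  108 106 149 159 159 160]
 [158 160 158 157 157 127  92  81  81  80  80  81  81 111 111 109 109 107
  108 126 148 158 160 161]
 [159 159 157 156 154 154 109  81  80  81  81  81  82  93 108 110 109 108
  107 108 110 152 160 160]
 [158 158 157 156 156 157 126  94  82  80  81  80  81  79 110 111 109 108
  108 108 127 151 160 161]
 [159 158 157 156 157 157 157 129  91  79  80  80  80  80  92 108 110 109
  108 106 107 110 151 158]]
```

Run:
```python
from h import *
h=eyept(-.043)
def rows(w,lift=0):
    u,th=w;ax=np.cos(th)*N-np.sin(th)*U;q=np.cos(th)*U+np.sin(th)*N
    b=h+u*U+lift*N
    pts=np.array([b+.004*ax+.009*q,b+.048*ax+.008*q,b+.048*ax-.008*q])
    return proj("top",pts)[:,1]
print("ideal",rows([0,0]))
for nm,o in(("4",[249.2,263.8,270.4]),("5",[249.0,262.6,269.8])):
  for lift in(0,.001,.002):
    r=least_squares(lambda w:rows(w,lift)-np.array(o),[0,.05],x_scale=[.001,.01]);print(nm,lift,r.x[0]*1000,np.degrees(r.x[1]),r.fun.round(2))
```

```text
ideal [249.11707633 259.27190909 266.62819107]
4 0 1.7990841121835046 13.864067940119272 [ 0.09  0.18 -0.27]
4 0.001 2.2646665422789165 13.79139285098492 [ 0.08  0.17 -0.26]
4 0.002 2.7302082039249376 13.718707319996696 [ 0.08  0.16 -0.25]
5 0 1.6504677956315472 10.86679840348078 [ 0.13  0.31 -0.44]
5 0.001 2.1161453296060135 10.80036850020378 [ 0.13  0.3  -0.43]
5 0.002 2.5817912605621944 10.7339305897868 [ 0.12  0.29 -0.42]
```

The fit shows the pin still leaning about 8–10° down the slope: the bar can slide, so the eye and rail allow that much lean. A horizontal push on the head from the robot side, with the fingers shut, will straighten it and seat it.

Emit:
move_arm --moves '[[[0, 0, 2.5], 0], [[0, 0, 2.5], 0], [[0, 0, 2.5], 0], [[0, 0, 2.3], 0], [[-3, 0, 0], 0], [[-3, 0, 0], 0], [[-3, 0, 0], 0], [[-2, 0, 0], 0], [[-1, 0, 0], 0], [[0, 0, 0], 0]]' --jaw 1

```text
time: 28.02
eef_pos: [0.5328, 0.0584, 0.1271]
tcp_rot: [-0.069, 0.998, -0.0, -0.0]
ft_force: [-0.3, 0.2, -0.3]
width: 0.0
gripper_force: 0.0
```

```bash
python3 -c "
from h import *
status([.530,.058,.128])"
```

```text
t 28.02 tcp [0.5328 0.0584 0.1271] yaw -172.1 tilt [-0. -0. -1.] F [-0.3  0.2 -0.3] M [-0.04  0.07  0.02] w 0.0 g 0.0 q6 -1.74
delta tool cm [ 0.28 -0.   -0.09]
```

Now I push in small steps and watch the force.

Emit:
move_arm --moves '[[[-0.2, 0, 0], 0], [[-0.2, 0, 0], 0], [[0, 0, 0], 0]]'

```text
time: 28.4
eef_pos: [0.5356, 0.0588, 0.1273]
tcp_rot: [-0.069, 0.998, -0.0, 0.0]
ft_force: [-0.6, 0.1, -0.1]
width: -0.0001
gripper_force: 0.0
```

Emit:
move_arm --moves '[[[-0.2, 0, 0], 0], [[0, 0, 0], 0]]'

```text
time: 28.65
eef_pos: [0.5378, 0.0591, 0.1272]
tcp_rot: [-0.069, 0.998, -0.0, 0.0]
ft_force: [0.8, -1.0, 0.9]
width: -0.0001
gripper_force: 0.0
```

Emit:
move_arm --moves '[[[-0.2, 0, 0], 0], [[0, 0, 0], 0]]'

```text
time: 28.9
eef_pos: [0.5398, 0.0594, 0.1271]
tcp_rot: [-0.069, 0.998, -0.0, 0.0]
ft_force: [-0.2, 0.7, -0.3]
width: -0.0001
gripper_force: 0.0
```

Emit:
move_arm --moves '[[[-0.2, 0, 0], 0], [[0, 0, 0], 0]]'

```text
time: 29.15
eef_pos: [0.5418, 0.0597, 0.1271]
tcp_rot: [-0.069, 0.998, -0.0, 0.0]
ft_force: [0.2, -0.9, 0.3]
width: -0.0
gripper_force: 0.0
```

Emit:
move_arm --moves '[[[-0.2, 0, 0], 0], [[0, 0, 0], 0]]'

```text
time: 29.4
eef_pos: [0.5435, 0.06, 0.1271]
tcp_rot: [-0.069, 0.998, -0.0, -0.0]
ft_force: [-1.7, -0.8, 1.6]
width: 0.0002
gripper_force: 1.2
```

Run:
```python
from h import *
import cv2
status()
for n in("scene","top"):cv2.imwrite('pics/%s6.png'%n,cv2.cvtColor(grab_frame(n),cv2.COLOR_RGB2BGR))
s=cv2.imread('pics/scene6.png',0);print(s[186:204,322:352])
```

```text
t 29.40 tcp [0.5435 0.06   0.1271] yaw -172.11 tilt [-0.001 -0.    -1.   ] F [-1.7 -0.8  1.6] M [-0.09  0.35  0.02] w 0.0002 g 1.2 q6 -1.73
[[161 162 161  94  43  41  42  41  42  42  43  41  50  48  59  68  53  75
  131 156 160 158 158 159 159 158 157 158 158 159]
 [160 160 159 101  48  43  42  42  41  42  42  42  67  72  79  72  53  75
  132 155 160 159 159 158 157 158 159 159 159 157]
 [160 159 158  99  49  42  44  42  43  42  42  41  68  82  81  70  54  74
  132 154 158 161 161 159 158 158 159 159 158 157]
 [161 161 161  92  43  43  43  42  43  44  42  42  78  84  80  62  56  76
  126 154 160 163 163 161 158 157 158 158 160 161]
 [161 161 159  92  43  43  44  43  44  41  43  41  77  84  81  63  57  76
  148 160 162 162 164 159 156 157 159 159 160 161]
 [159 158 159  92  43  43  44  42  42  43  43  42  78  85  82  63  57  75
  124 152 155 153 152 123 117 151 159 159 158 158]
 [159 160 159  92  43  43  44  43  44  43  41  42  78  84  81  64  57  76
  142 138 117  97  76  75  79 111 153 160 159 159]
 [161 161 161  92  43  43  43  43  44  42  41  43  78  84  81  62  58  72
   72  71  
[... 590 characters left out ...]
 79  83  81  81  80  80
   80  79  79  81  81  80  78  78  77  78 149 162]
 [163 162 160  94  45  42  42  42  43  42  43  49  78  83  82  79  81  80
   79  80  78  81  85  81  78  79  78  77 113 156]
 [162 161 160 109  58  45  44  43  42  41  42  49  78  84  81  69  77  79
   80  79  79  79  80  79  79  79  77  78  88 149]
 [160 160 160 130  88  60  49  44  43  43  43  49  79  83  82  55  76  81
   80  79  79  79  80  84  80  79  79  77  78 100]
 [163 164 163 161 127  99  81  61  55  47  49  61  79  83  80  59  79  81
   80  79  79  79  80  84  80  79  78  77  78 111]
 [162 162 162 161 161 149 122  98  94  80  83  84  83  87  88 107 117  91
   80  80  78  77  80  80  81  79  78  77  77  77]]
```

Emit:
move_arm --moves '[[[-0.15, 0, 0], 0], [[0, 0, 0], 0]]'

```text
time: 29.75
eef_pos: [0.545, 0.0602, 0.1272]
tcp_rot: [-0.069, 0.998, -0.0, -0.0]
ft_force: [-4.6, -0.2, 3.0]
width: 0.0001
gripper_force: 2.1
```

Emit:
move_arm --moves '[[[-0.15, 0, 0], 0], [[0, 0, 0], 0]]'

```text
time: 30.0
eef_pos: [0.5466, 0.0604, 0.1272]
tcp_rot: [-0.069, 0.998, -0.0, -0.0]
ft_force: [-4.8, -1.0, 3.8]
width: 0.0
gripper_force: 2.4
```

Emit:
move_arm --moves '[[[-0.15, 0, 0], 0], [[0, 0, 0], 0]]'

```text
time: 30.25
eef_pos: [0.5475, 0.0605, 0.1273]
tcp_rot: [-0.069, 0.998, -0.0, -0.001]
ft_force: [-7.5, -1.2, 6.1]
width: -0.0001
gripper_force: 3.9
```

Emit:
move_arm --moves '[[[-0.15, 0, 0], 0], [[0, 0, 0], 0]]'

```text
time: 30.5
eef_pos: [0.5483, 0.0606, 0.1274]
tcp_rot: [-0.069, 0.998, -0.0, -0.002]
ft_force: [-11.1, -1.8, 9.1]
width: -0.0001
gripper_force: 5.6
```

Emit:
move_arm --moves '[[[1, 0, 0], 0], [[3, 0, -1], 0], [[5, 0, -4], 0], [[6, 0, -4], 0], [[0, 0, 0], 0], [[0, 0, 0], 0]]'

```text
time: 31.25
eef_pos: [0.4105, 0.0415, 0.2105]
tcp_rot: [-0.069, 0.998, -0.0, 0.001]
ft_force: [0.0, 0.2, 0.5]
width: -0.0001
gripper_force: 0.0
```

Run:
```python
from h import *
import cv2
status()
for n in("scene","top"):cv2.imwrite('pics/%s7.png'%n,cv2.cvtColor(grab_frame(n),cv2.COLOR_RGB2BGR))
g=cv2.imread('pics/top7.png',0);print(g[242:274,276:288])
# scene: head left/right silhouette lines per frame + predicted for a tilt
for i in(4,5,7):
    s=cv2.imread('pics/scene%d.png'%i,0).astype(float);L=[];Rr=[]
    for r in range(199,210):
        row=s[r,325:360];th=(row[:5].mean()+80)/2
        j=np.argmax(row<th);L.append(325+j-1+(row[j-1]-th)/(row[j-1]-row[j]))
    print(i,np.round(L,1),"slope",np.polyfit(range(199,210),L,1)[0].round(3))
h=eyept(-.043)
for t in(-4,0,4,8,12):
    th=np.radians(t);ax=np.cos(th)*N-np.sin(th)*U;q=np.cos(th)*U+np.sin(th)*N
    for sy in(-1,1):
      A,B=proj("scene",np.array([h+.048*ax-.008*q+sy*.008*V,h+.01*ax-.008*q+sy*.008*V]));
      print(t,sy,A.round(1),"slope",((B-A)[0]/(B-A)[1]).round(3),end=" | ")
    print()
```

```text
t 31.25 tcp [0.4105 0.0415 0.2105] yaw -172.12 tilt [ 0.002  0.    -1.   ] F [0.  0.2 0.5] M [-0.   -0.02  0.01] w -0.0001 g 0.0 q6 -1.79
[[80 79 69 70 69 61 60 54 50 55 59 57]
 [56 59 56 56 59 56 57 59 64 65 67 66]
 [67 65 67 66 72 75 80 78 83 84 87 80]
 [87 84 83 87 92 92 94 93 94 93 96 86]
 [94 90 90 94 95 95 89 93 94 92 96 90]
 [95 93 90 93 91 95 93 94 91 92 93 90]
 [92 95 88 78 76 74 75 88 92 94 94 94]
 [95 92 74 57 59 52 49 64 86 95 97 94]
 [94 76 50 53 46 46 43 40 56 79 99 93]
 [72 48 40 48 41 40 39 41 37 55 98 91]
 [63 39 40 40 43 40 42 42 33 52 97 96]
 [67 40 43 41 41 43 45 39 33 55 95 96]
 [73 42 37 41 39 42 40 41 34 56 97 95]
 [68 37 39 42 41 41 40 37 33 48 96 95]
 [69 40 41 43 46 46 44 45 32 37 76 95]
 [60 41 44 41 42 44 42 40 30 24 59 96]
 [54 38 41 40 41 43 41 39 27 27 59 99]
 [55 41 41 47 50 57 58 50 39 26 55 93]
 [67 60 53 42 49 66 69 69 58 25 57 95]
 [64 67 62 53 53 67 69 68 62 27 61 95]
 [72 63 62 64 63 68 70 67 63 26 53 75]
 [89 69 64 62 67 62 68 63 62 30 42 52]
 [90 76 63 66 63 64 68 65 64 54 45 57]
 [84 66 62 65 68 64 66 64 68 66 41 56]
 [87 64 65 65 73 64 57 50 
[... 163 characters left out ...]
3 94]
 [92 93 93 88 89 91 92 97 95 92 93 93]
 [94 94 93 95 90 92 92 96 94 91 96 94]
 [95 94 94 92 91 90 92 95 90 90 91 89]]
4 [333.4 333.9 334.3 334.8 335.3 336.3 336.6 337.4 337.8 338.4 338.9] slope 0.567
5 [333.8 334.2 335.2 335.3 336.3 336.5 337.3 337.8 338.4 338.8 339.4] slope 0.561
7 [337.3 337.2 337.8 338.2 338.9 339.4 339.8 340.3 340.6 341.4 341.3] slope 0.452
-4 -1 [336.6 195.4] slope 0.366 | -4 1 [341.6 191.9] slope 0.361 | 
0 -1 [335.3 196. ] slope 0.43 | 0 1 [340.3 192.5] slope 0.426 | 
4 -1 [334.  196.7] slope 0.495 | 4 1 [339.  193.2] slope 0.492 | 
8 -1 [332.8 197.6] slope 0.563 | 8 1 [337.8 194.1] slope 0.56 | 
12 -1 [331.8 198.5] slope 0.634 | 12 1 [336.7 195. ] slope 0.632 |
```

The lean is now about 1°, down from 8°, and the top-view rows match the seated prediction. One check on the head's height in the scene view, and that the bystanders haven't moved.

Run:
```python
from h import *
import cv2
s=cv2.imread('pics/scene7.png',0);print(s[188:200,332:350])
h=eyept(-.043)
for lift in(0,.002,.004):
    print(lift,proj("scene",np.array([h+(.048+lift)*N+a*.008*U+b*.008*V for a,b in((-1,-1),(1,-1),(1,1),(-1,1))])).round(1).tolist())
a=cv2.imread('pics/scene0.png').astype(int);b=cv2.imread('pics/scene7.png').astype(int)
d=np.abs(a-b).max(2)
for n,(x0,x1,y0,y1) in dict(beaker=(198,296,350,478),bottle=(315,372,300,410),comb=(180,238,256,285),rest_rack=(150,200,330,390)).items():print(n,(d[y0:y1,x0:x1]>40).mean().round(3))
```

```text
[[156 155 154 154 154 155 155 156 157 156 156 158 159 157 156 156 157 157]
 [157 157 155 155 155 155 155 156 156 156 158 160 161 158 155 154 155 156]
 [159 156 155 155 155 155 155 157 157 158 158 160 161 158 156 154 156 157]
 [161 160 159 156 156 156 156 155 154 155 154 154 152 140 143 136 153 157]
 [160 158 156 154 156 157 156 155 152 146 138 131 120 123 106 121 149 156]
 [156 155 153 154 156 158 156 147 125 119 120 118 115 107 103 104 116 150]
 [157 157 157 157 156 154 140 124 118 119 123 110 105 105 104 103 124 153]
 [157 158 159 158 156 140 125 111  91  82  81 106 106 105 105 103 103 149]
 [155 157 159 158 137  96  82  83  83  80  83  94 104 105 104 103 103 125]
 [156 156 156 156 133  94  83  82  82  80  81  82 101 105 105 104 102 102]
 [156 155 157 157 158 110  83  82  83  79  80  83 100 104 104 103 102 103]
 [154 155 155 158 160 132  93  82  82  82  79  81  83 102 105 104 102 102]]
0 [[335.3, 196.0], [342.2, 194.1], [347.2, 190.6], [340.3, 192.5]]
0.002 [[334.8, 195.0], [341.8, 193.1], [346.8, 189.6], [339.9, 191.5]]
0.004 [[334.4, 193.9], [341.3, 192.0], [346.3, 188.5], [339.4, 190.4]]
beaker 0.0
bottle 0.0
comb 0.0
rest_rack 0.0
```

The head corners are observed at (336,196) and (347.5,191), which matches the fully seated prediction. The bystanders and rack fittings are unchanged. Handing in.

```bash
python3 -c "
from bench import *
print(hand_in())"
```

```text
the job is handed in; nothing more can be done
None
```

The job is handed in at about 31 s: the hitch pin is through the eye and rail hole, collar down on the bar and about 1° off the hole axis by camera; the gripper is clear, and the other fittings, beaker, bottle and comb did not move.

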